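# Sort the instrument tins into the push-latch drawer

## Robot

A 6-joint arm with a two-finger parallel gripper is mounted at the origin on the work surface. World frame = base frame: x ahead of the robot, y to its left, z up, the work surface at z = 0. Lengths are in m, angles in rad, forces in N, time in s.
With the tool pointing down it reaches from about 0.275 to 0.85 m from the base axis. Payload 19 kg.
Tool frame: the origin (TCP) lies midway between the tips of the shut fingers; the grasp point (between the pads) lies 19 mm behind it (bot.grasp_offset is the x of the grasp point in the tool frame, in m); x points along the fingers, y is the direction in which the jaws open and shut, and the axes are right-handed (so a half turn about x gives the same grasp; the last joint's range is limited). The gripper opens to 85 mm and grips with 20 to 120 N. Pads are 22 mm wide; open, the fingers measure 114 mm over their backs; the gripper's body (76 mm by 85 mm) begins 54 mm behind the grasp point. The pads swing forward as they close: fully open they stand 13 mm farther back than shut.
Start: joints at [1.101, 0.15, 1.437, -0, 1.554, -0.134], TCP at [0.189, 0.543, 0.231] pointing down, gripper open.
Joint ranges: [-2.8, 2.8], [-0.68, 2.1], [0.12, 2.68], [-1.39, 4.53], [0.16, 2.79], [-2.81, 2.81]. Speed limits (rad/s): [1.89, 1.89, 2.22, 3.01, 3.01, 3.01].

## Interface

Orientations are given as a rotation vector (axis times angle).
In Python, from bench import bot, eyes, finish_job gives the robot as it stands.
- The arm moves only by the tool play_rows, never from a script. Its argument "motion" is a list of rows, each a list of 5 numbers: the shift along the tool's x, y, z in cm, then the turn about the tool's x in rad, then the gripper command: -1 is fully open, 1 is shut, values between are in proportion. A call has 1 to 20 rows; each row shifts and turns the commanded pose from where the row before left it, along the tool's axes as they then stand; what a row does not reach is not made up. A row lasts 1/10 s, in which the tool goes at most 50 mm and 8.59 degrees, less where a joint would pass 70% of its speed; a pose out of reach is approached as far as the arm can. A call with a gripper value outside its range is refused whole. The fingers move at their own pace and stop on an object; "grip_force" is the grip in N (left out, the last holds). Time passes only in rows, so rows that do not move let the fingers close. It gives the time, the measured TCP pose, the force and the opening at its end, in the units of the state.
- bot.sense(): the state, without advancing time (a new reading comes with each control period).
- eyes.camera(name): name is "scene" or "top" or "wrist"; returns a dict with "img" (480x640x3 uint8, red, green, blue), "range_z" (480x640 float32, m along the optical axis (not along the pixel's ray), 0 where there is no reading), "mtx" (3x3 intrinsics, pixels), "xyz" and "orientation" of the camera in the world. Camera axes: x right, y up, looking along -z (the intrinsics and any distortion apply to the point x, -y, -z); pixel columns grow to the right and rows downward; lengths in m; the calibration is good to about 2 mm. A picture is of the moment at which its call begins.
- finish_job(): hands the job in, once; it reports no verdict.
The state is a dict: "time_s": time; "q": joint angles; "joint_velocities": joint speeds; "tau": joint torques, N m; "position": TCP position; "orientation": TCP orientation; "force": force on the tool from outside, world axes, zero at the start; "moment": the same for the moment, N m; "finger_gap": finger opening in m.
Only numpy, scipy, OpenCV 4.12 (cv2) and the standard library are available. Lean on these libraries where they do the work, as an engineer would, in place of code of your own. Each camera call takes 0.05 s, during which the arm holds its last target. There are 200 camera calls.

## Task

The instrument tins on the lab bench all look alike, but some are loaded with instruments and some are empty: tell them apart by their weight, for instance by lifting one end a little. Press the handle-less drawer front to release its push latch, draw the drawer out and lay every loaded tin flat in it, lay every empty tin flat in the white enamel tray, then push the drawer home until it latches shut. Leave the lamp, dishes, bottle, rack and loop where they are.

Things in the scene. Friction and masses are not known exactly. Their poses are not given: they have to be found in the camera images.
- tin_a: Closed stainless steel instrument tin, 130 long (its x) x 42 wide (y) x 38 high; origin at the centre of its underside, z up through its fixed flat lid. Tins look alike; a loaded one weighs 0.5 to 0.7 kg, an empty one 0.15 to 0.2 kg; which is which differs from run to run. At the start they lie on the bench between cabinet and tray, long side roughly along world y. May be absent (None).
- tin_b: Another instrument tin, same as tin_a in looks, size and axes. May be absent (None).
- tin_c: Another instrument tin, same as tin_a in looks, size and axes. May be absent (None).
- tin_d: Another instrument tin, same as tin_a in looks, size and axes. May be absent (None).
- tin_e: Another instrument tin, same as tin_a in looks, size and axes. May be absent (None).
- cabinet: Low white bench cabinet, fixed, 268 wide (y) x 270 deep (x) x 92 high, with one handle-less drawer on a push latch; origin at the foot of the middle of its front face, +x runs back into it, so the drawer comes out along its -x. Left or right of the tins. To shut the drawer push it in past 0 to -0.006 or beyond (under 20 N) and let go: it settles at 0, latched.
- drawer (a joint): Drawer travel, m: 0 latched shut, 0.175 fully out. Latched, a press on the front to -0.0075 or deeper (about 11 N; hard stop at -0.0095; under 4 mm does nothing), then let go, releases it: a spring pushes it out to about 0.06. From there it slides at under 3 N and stays where left. Pressing while latched always releases again.
- drawer_front (a point): Middle of the top edge of the drawer's blue front panel, moves with the drawer, axes as the cabinet's. Panel 16 thick (8 either side of this point), 252 wide, from here (80 above the bench) down to 8 above it; shut, its back stands 10 before the cabinet's face. Sprung out, its top edge can be gripped from above, a finger either side.
- drawer_floor (a point): Centre of the drawer's inner floor (16 above the bench), moves with the drawer, axes as the cabinet's. Inside 182 long (x) x 226 wide (y), side and back walls 34 high: room for three tins side by side lying along x; the cabinet's ceiling is 68 above this floor.
- tray: White enamel tray with a black rim, fixed, for the empty tins: 250 (x) x 186 (y), rim 18 high; origin under the middle of its rear (+x) edge, so it runs 250 towards its -x. On the other side of the tins from the cabinet.
- tray_floor (a point): Centre of the tray's inner floor, 4 above the bench, axes as the tray's. Inside 238 (x) x 174 (y): room for three tins side by side lying along its y.
- dish_small: Petri dish with amber agar, 56 across, 16 high, lying among the tins; origin at the centre of its underside. Not to be disturbed.
- dish_large: Petri dish with amber agar, 72 across, 18 high, on the robot's side of the tins; origin at the centre of its underside. Not to be disturbed.
- spirit_lamp: Steel spirit lamp with glass cap, 60 across, 94 high, beyond the tins; origin at the centre of its underside. Not to be disturbed.
- reagent: Amber reagent bottle, 60 across, 130 high, beyond the tins; origin at the centre of its underside. Not to be disturbed.
- tube_rack: White test tube rack with a few corked tubes, 84 x 140 x 55 (90 with the tubes), beyond the tins; origin at the centre of its underside. Not to be disturbed.
- loop: Inoculating loop with wooden handle, 210 long, 10 thick, lying on the robot's side; origin at the end of its handle's 100. Not to be disturbed.
Things that resemble listed ones, but are neither listed nor needed, are in the scene too. What is shaped like the tin_a but pink or turquoise is not meant.

How it is judged:
On the way:
1. the latch is released and the drawer drawn well out (over 120 mm) (value of joint drawer above 0.12 m), for 0.2 s.
At the end, for the whole second after the job is handed in: Every tin lies flat (long side level within 10 degrees), at rest, not upside down nor on another: the loaded ones (over 0.35 kg) in the drawer, the empty ones in the enamel tray; the drawer is shut and held by its latch (joint within -3 to 4 mm) (((x of tin_a in the frame of drawer_floor between -0.05 and 0.05 m and y of tin_a in the frame of drawer_floor between -0.11 and 0.11 m and z of tin_a in the frame of drawer_floor between -0.006 and 0.03 m and angle between tin_a's own x axis and vertical between 1.4 and 1.74 rad and contact force between tin_a and anything else above 3.4 N) or (x of tin_a in the frame of tray_floor between -0.1 and 0.1 m and y of tin_a in the frame of tray_floor between -0.075 and 0.075 m and z of tin_a in the frame of tray_floor between -0.006 and 0.03 m and angle between tin_a's own x axis and vertical between 1.4 and 1.74 rad and contact force between tin_a and tray between 0.7 and 3.4 N)) and ((x of tin_b in the frame of drawer_floor between -0.05 and 0.05 m and y of tin_b in the frame of drawer_floor between -0.11 and 0.11 m and z of tin_b in the frame of drawer_floor between -0.006 and 0.03 m and angle between tin_b's own x axis and vertical between 1.4 and 1.74 rad and contact force between tin_b and anything else above 3.4 N) or (x of tin_b in the frame of tray_floor between -0.1 and 0.1 m and y of tin_b in the frame of tray_floor between -0.075 and 0.075 m and z of tin_b in the frame of tray_floor between -0.006 and 0.03 m and angle between tin_b's own x axis and vertical between 1.4 and 1.74 rad and contact force between tin_b and tray between 0.7 and 3.4 N)) and ((x of tin_c in the frame of drawer_floor between -0.05 and 0.05 m and y of tin_c in the frame of drawer_floor between -0.11 and 0.11 m and z of tin_c in the frame of drawer_floor between -0.006 and 0.03 m and angle between tin_c's own x axis and vertical between 1.4 and 1.74 rad and contact force between tin_c and anything else above 3.4 N) or (x of tin_c in the frame of tray_floor between -0.1 and 0.1 m and y of tin_c in the frame of tray_floor between -0.075 and 0.075 m and z of tin_c in the frame of tray_floor between -0.006 and 0.03 m and angle between tin_c's own x axis and vertical between 1.4 and 1.74 rad and contact force between tin_c and tray between 0.7 and 3.4 N)) and ((x of tin_d in the frame of drawer_floor between -0.05 and 0.05 m and y of tin_d in the frame of drawer_floor between -0.11 and 0.11 m and z of tin_d in the frame of drawer_floor between -0.006 and 0.03 m and angle between tin_d's own x axis and vertical between 1.4 and 1.74 rad and contact force between tin_d and anything else above 3.4 N) or (x of tin_d in the frame of tray_floor between -0.1 and 0.1 m and y of tin_d in the frame of tray_floor between -0.075 and 0.075 m and z of tin_d in the frame of tray_floor between -0.006 and 0.03 m and angle between tin_d's own x axis and vertical between 1.4 and 1.74 rad and contact force between tin_d and tray between 0.7 and 3.4 N)) and ((x of tin_e in the frame of drawer_floor between -0.05 and 0.05 m and y of tin_e in the frame of drawer_floor between -0.11 and 0.11 m and z of tin_e in the frame of drawer_floor between -0.006 and 0.03 m and angle between tin_e's own x axis and vertical between 1.4 and 1.74 rad and contact force between tin_e and anything else above 3.4 N) or (x of tin_e in the frame of tray_floor between -0.1 and 0.1 m and y of tin_e in the frame of tray_floor between -0.075 and 0.075 m and z of tin_e in the frame of tray_floor between -0.006 and 0.03 m and angle between tin_e's own x axis and vertical between 1.4 and 1.74 rad and contact force between tin_e and tray between 0.7 and 3.4 N)) and linear speed of each of tin_a, tin_b, tin_c, tin_d, tin_e below 0.03 m/s and value of joint drawer between -0.003 and 0.004 m); the robot touches nothing.
It fails at once if a petri dish is pushed over 40 mm from its place or tipped over (distance of any of dish_small, dish_large from where it was at the start of the episode above 0.04 m or angle between any of dish_small, dish_large's own z axis and vertical above 0.5 rad).
It fails at once if the spirit lamp, bottle or tube rack is pushed over 40 mm from its place or tipped over (distance of any of spirit_lamp, reagent, tube_rack from where it was at the start of the episode above 0.04 m or angle between any of spirit_lamp, reagent, tube_rack's own z axis and vertical above 0.5 rad).
It fails at once if the inoculating loop is pushed over 40 mm from its place or tipped over (distance of loop from where it was at the start of the episode above 0.04 m).
Of contents_a, contents_b, contents_c only 1 to 2 are there at a start; the rules pass over those that are not, and their reading is None.
Of tin_d, tin_e only 1 to 2 are there at a start; the rules pass over those that are not, and their reading is None.
At some moment in a run one of tin_a, tin_b, tin_c, tin_d, tin_e may be knocked a few centimetres aside while the robot is not near it.
Once in a run the grip may slacken for a moment while it holds something.
It also fails if it takes over 210 s, if anything falls off the work surface, if the arm or the gripper's body presses on something with over 40 N, if the wrist force passes 120 N, or if a joint passes its speed limit or range.

## Working session

There is one attempt and no reset: what is moved stays moved. The work goes in short steps, Python scripts to look and compute and a tool call to move; the robot and the scene stay as the last step left them, time stands still between calls to the robot, and variables do not carry over. Pictures are saved under pics/ and viewed, about 12 in all and at most 16, crops included, and the job is handed in when it is done.

Besides the shell and the picture viewer there is one more tool, called after "Call:" as a command line: name --pt "numbers of a row" for each row, then --argument value for the rest. play_rows: Moves the arm, as the interface text tells. Its arguments: {"type":"object","properties":{"motion":{"type":"array","items":{"type":"array","items":{"type":"number"}}},"grip_force":{"type":"number"}},"required":["motion"]}

```bash
ls; mkdir -p pics
cat > h.py <<'E'
import numpy as np, cv2
from scipy.spatial.transform import Rotation as R
from bench import bot, eyes, finish_job
def cloud(c):
    K=c["mtx"]; z=c["range_z"]; v,u=np.mgrid[:480,:640]
    p=np.stack([(u-K[0,2])/K[0,0]*z,-(v-K[1,2])/K[1,1]*z,-z],-1)
    return p@R.from_rotvec(c["orientation"]).as_matrix().T+np.array(c["xyz"]) if np.size(c["orientation"])==3 else None
def save(n,img): cv2.imwrite("pics/"+n,img[...,::-1])
E
python3 - <<'E'
from h import *
print(bot.sense()); 
for n in ("top","scene"):
    c=eyes.camera(n); print(n,c["mtx"],c["xyz"],c["orientation"],[k for k in c]); save(n+"0.png",c["img"]); np.savez(n+"0.npz",**{k:np.array(c[k]) for k in("img","range_z","mtx","xyz","orientation")})
E
```

```text
pics
{'time_s': 0.0, 'q': array([ 1.10102405e+00,  1.50957024e-01,  1.43799005e+00,  3.07233961e-05,
        1.55383207e+00, -1.33973230e-01]), 'joint_velocities': array([ 0.00073484, -0.00084921,  0.00044288,  0.00066586,  0.0003013 ,
       -0.00067744]), 'tau': array([-3.18138911e-03, -7.13050747e+01, -5.70868278e+01, -6.52559811e-04,
        8.82830500e-03, -1.23555255e-04]), 'position': array([0.18936004, 0.54266828, 0.23071238]), 'orientation': array([ 0.26264008,  1.55506869, -0.26441211]), 'force': array([-0.08987566,  0.18593342, -0.43334719]), 'moment': array([ 0.0286075 , -0.02707219, -0.00206518]), 'finger_gap': 0.08539357929414199}
top [[515.16629668   0.         318.30656579]
 [  0.         515.16629668 239.687044  ]
 [  0.           0.           1.        ]] [0.26329354 0.00577945 1.21444521] [ 0.17184353 -0.17326143 -1.59871652] ['img', 'range_z', 'mtx', 'xyz', 'orientation']
scene [[527.75732889   0.         324.52000108]
 [  0.         527.75732889 240.56003209]
 [  0.           0.           1.        ]] [1.07320035 0.68096985 0.90665114] [0.36187017 0.97926442 2.27620109] ['img', 'range_z', 'mtx', 'xyz', 'orientation']
```

View pics/top0.png

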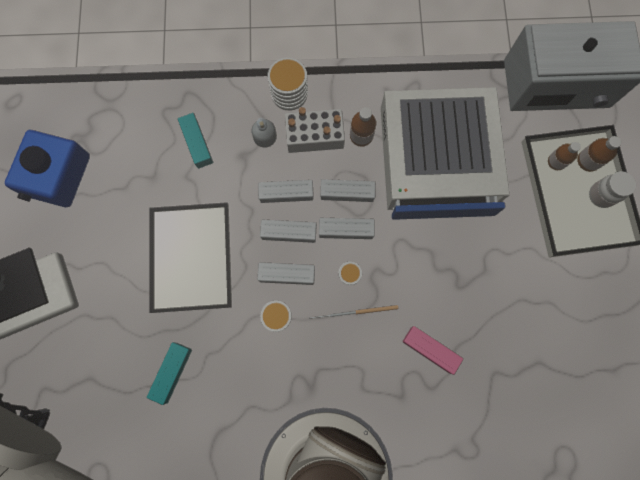

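View pics/scene0.png

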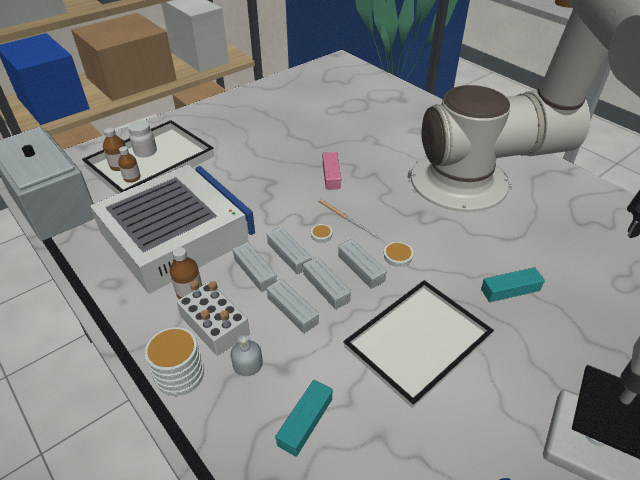

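The top view shows five grey tins at (286,190), (348,190), (288,230), (347,228) and (286,273). The cabinet is at (445,150) with its blue front at (448,210). There are two black-rimmed trays. The one at (190,257) is empty and lies across the tins from the cabinet, so it is the one meant. The one at (585,190) holds bottles and is a decoy. The pink block at (433,350) and the turquoise blocks at (195,140) and (168,373) are also decoys.

```bash
cat >> h.py <<'E'
def look(c, box, zlo, zhi):
    P=cloud(c); x0,x1,y0,y1=box
    m=(P[...,0]>x0)&(P[...,0]<x1)&(P[...,1]>y0)&(P[...,1]<y1)&(P[...,2]>zlo)&(P[...,2]<zhi)&(c["range_z"]>0)
    return P,m
def rects(c, box, zlo=0.028, zhi=0.046, amin=150, amax=4000, dbg=True):
    P,m=look(c,box,zlo,zhi); n,l,s,_=cv2.connectedComponentsWithStats(m.astype(np.uint8)); out=[]
    for i in range(1,n):
        if s[i,4]<amin or s[i,4]>amax: continue
        q=P[l==i]; (cx,cy),(w,h),a=cv2.minAreaRect((q[:,:2]*1000).astype(np.float32))
        a=np.deg2rad(a); 
        if h>w: a+=np.pi/2; w,h=h,w
        yaw=(a-np.pi/2+np.pi/2)%np.pi-np.pi/2  # long axis rel to world y
        out.append((cx,cy,w,h,yaw,np.median(q[:,2])*1000))
        if dbg: print("c(%.0f,%.0f) size %.0fx%.0f yaw_from_y %.3f z %.0f px %d col %s"%(*out[-1],s[i,4],c["img"][l==i].mean(0).astype(int)))
    return out
E
python3 - <<'E'
from h import *
c=dict(np.load("top0.npz"))
print("tins");rects(c,(0.1,0.75,-0.1,0.65))
print("dish");rects(c,(0.1,0.75,-0.1,0.65),0.009,0.024,80)
print("high");rects(c,(0.1,0.75,-0.6,0.65),0.05,0.2,80,20000)
P=cloud(c)
for uv in [(448,211),(397,212),(500,210),(390,200),(505,195),(395,95),(190,257),(152,207),(228,207),(231,305),(153,309),(350,273),(276,316),(400,308),(300,318),(263,135),(363,125),(315,130),(450,225)]: print(uv,P[uv[1],uv[0]].round(3))
E
```

```text
tins
c(737,278) size 48x26 yaw_from_y 0.013 z 37 px 170 col [ 61 107 105]
c(684,589) size 134x44 yaw_from_y 0.923 z 38 px 240 col [43 46 61]
c(650,-55) size 90x46 yaw_from_y -0.069 z 38 px 675 col [127 129 127]
c(652,75) size 131x45 yaw_from_y 0.018 z 38 px 970 col [131 132 131]
c(555,-51) size 97x44 yaw_from_y -0.048 z 38 px 761 col [129 130 128]
c(553,71) size 132x44 yaw_from_y -0.091 z 38 px 1017 col [133 134 133]
c(439,630) size 140x94 yaw_from_y -1.202 z 35 px 1561 col [144 143 137]
c(451,78) size 131x44 yaw_from_y -0.088 z 38 px 1063 col [134 135 134]
c(235,345) size 132x45 yaw_from_y 1.151 z 38 px 1227 col [ 52 108 106]
dish
c(689,584) size 125x19 yaw_from_y 1.122 z 18 px 148 col [51 53 65]
c(632,75) size 127x3 yaw_from_y 0.021 z 16 px 99 col [65 65 63]
c(501,307) size 254x191 yaw_from_y -1.536 z 19 px 1457 col [72 70 68]
c(430,595) size 164x76 yaw_from_y 1.353 z 17 px 198 col [77 76 73]
c(448,-72) size 56x52 yaw_from_y 1.518 z 15 px 433 col [140 120  91]
c(354,105) size 71x69 yaw_from_y 0.787 z 18 px 752 col [144 122  89]
c(118,2) size 168x35 yaw_from_y -0.001 z 12 px 675 col
[... 360 characters left out ...]
 50 49]
c(114,-13) size 102x26 yaw_from_y -0.002 z 182 px 377 col [62 58 52]
(448, 211) [ 0.576 -0.302  0.064]
(397, 212) [ 0.576 -0.183  0.072]
(500, 210) [ 0.575 -0.423  0.063]
(390, 200) [ 0.608 -0.17   0.062]
(505, 195) [ 0.602 -0.428  0.09 ]
(395, 95) [ 0.859 -0.194  0.091]
(190, 257) [0.5   0.307 0.007]
(152, 207) [0.623 0.398 0.02 ]
(228, 207) [0.622 0.217 0.005]
(231, 305) [0.382 0.208 0.015]
(153, 309) [0.378 0.387 0.02 ]
(350, 273) [ 0.447 -0.072  0.015]
(276, 316) [0.353 0.104 0.019]
(400, 308) [ 0.362 -0.186  0.   ]
(300, 318) [ 0.348  0.049 -0.002]
(263, 135) [0.786 0.125 0.052]
(363, 125) [ 0.782 -0.113  0.097]
(315, 130) [ 0.792 -0.001  0.057]
(450, 225) [ 0.56  -0.323 -0.006]
```

```bash
cat >> h.py <<'E'
def pose():
    s=bot.sense(); M=R.from_rotvec(s["orientation"]).as_matrix(); return s,np.array(s["position"]),M
def jaw(M): return (np.arctan2(M[1,1],M[0,1])+np.pi/2)%np.pi-np.pi/2   # jaw axis angle from world x
def to(x,y,z=None,a=None):
    """delta in tool axes (cm) for x,y,z at the CURRENT axes, and turn to jaw angle a (from world x)"""
    s,p,M=pose(); d=np.array([x,y,p[2] if z is None else z])-p
    t=M.T@d*100; t2=None; turn=0
    if a is not None:
        turn=-((a-jaw(M)+np.pi/2)%np.pi-np.pi/2)
    print("pos",p.round(4),"jaw %.3f"%jaw(M),"toolx",M[:,0].round(3),"| delta cm",t.round(2),"turn %.3f (alt %.3f)"%(turn,turn-np.sign(turn)*np.pi),"q6 %.2f"%s["q"][5],"t %.1f"%s["time_s"],"F",np.round(s["force"],1),"gap %.3f"%s["finger_gap"])
    M2=M@R.from_rotvec([turn,0,0]).as_matrix(); print("  delta after turn",(M2.T@d*100).round(2)," toolY",M2[:,1].round(2),"toolZ",M2[:,2].round(2))
E
python3 - <<'E'
from h import *
c=dict(np.load("top0.npz"))
rects(c,(0.3,0.75,-0.17,0.2))
P,m=look(c,(0.55,0.595,-0.45,-0.15),0.072,0.09)
q=P[m]; print("panel",q.min(0),q.max(0), np.polyfit(q[:,1],q[:,0],1))
P,m=look(c,(0.59,0.95,-0.47,-0.12),0.086,0.1); print(cv2.minAreaRect((P[m][:,:2]*1000).astype(np.float32)))
P,m=look(c,(0.35,0.65,0.18,0.42),0.012,0.024); print(cv2.minAreaRect((P[m][:,:2]*1000).astype(np.float32)))
to(0.53,-0.304,0.12,0)
E
```

```text
c(649,-75) size 131x46 yaw_from_y -0.071 z 38 px 969 col [127 128 127]
c(652,75) size 131x45 yaw_from_y 0.018 z 38 px 970 col [131 132 131]
c(554,-67) size 130x45 yaw_from_y -0.056 z 38 px 1012 col [128 130 128]
c(553,71) size 132x44 yaw_from_y -0.091 z 38 px 1017 col [133 134 133]
c(451,78) size 131x44 yaw_from_y -0.088 z 38 px 1063 col [134 135 134]
panel [ 0.57403428 -0.42920731  0.07205865] [ 0.59211283 -0.17816721  0.08542552] [-0.00180899  0.58161821]
((737.7808227539062, -279.748046875), (273.6063537597656, 318.9660339355469), 0.06710734218358994)
((500.91064453125, 306.8974304199219), (254.49020385742188, 191.36764526367188), 1.9759821891784668)
pos [0.1894 0.5427 0.2308] jaw 1.235 toolx [-0.    -0.001 -1.   ] | delta cm [ 11.14 -68.71  60.06] turn 1.235 (alt -1.907) q6 -0.13 t 0.1 F [-0.4 -1.   0.8] gap 0.085
  delta after turn [11.14 34.07 84.66]  toolY [ 1. -0. -0.] toolZ [ 0. -1.  0.]
```

Call:
play_rows --pt "0 0 0 0.137 -1" --pt "0 0 0 0.137 -1" --pt "0 0 0 0.137 -1" --pt "0 0 0 0.137 -1" --pt "0 0 0 0.137 -1" --pt "0 0 0 0.137 -1" --pt "0 0 0 0.137 -1" --pt "0 0 0 0.137 -1" --pt "0 0 0 0.139 0" --pt "0 1.5 3.7 0 1" --pt "0 1.5 3.7 0 1" --pt "0 1.5 3.7 0 1" --pt "0 1.5 3.7 0 1" --pt "0 1.5 3.7 0 1" --pt "0 1.5 3.7 0 1" --pt "0 1.5 3.7 0 1" --pt "0 1.5 3.7 0 1" --pt "0 1.5 3.7 0 1" --pt "0 1.5 3.7 0 1" --pt "0 1.5 3.7 0 1"

```text
time_s: 2.1
position: [0.3546, 0.1343, 0.2313]
orientation: [1.209, 1.209, -1.209]
force: [1.6, 0.1, 0.9]
finger_gap: 0.0001
```

Call:
play_rows --pt "0 1.5 3.7 0 1" --pt "0 1.5 3.7 0 1" --pt "0 1.5 3.7 0 1" --pt "0 1.5 3.7 0 1" --pt "0 1.5 3.7 0 1" --pt "0 1.5 3.7 0 1" --pt "0 1.5 3.7 0 1" --pt "0 1.5 3.7 0 1" --pt "0 1.5 3.7 0 1" --pt "0 1.5 3.7 0 1" --pt "0 1.5 3.7 0 1" --pt "0 0 3.0 0 1" --pt "0 0 0 0 1" --pt "0 0 0 0 1"

```text
time_s: 3.5
position: [0.5192, -0.3014, 0.2307]
orientation: [1.21, 1.21, -1.21]
force: [0.5, 0.6, 1.0]
finger_gap: -0.0001
```

Run:
```python
from h import *
to(0.54,-0.304,0.045,0)
```

```text
pos [ 0.5192 -0.3014  0.2307] jaw -0.001 toolx [-0.001  0.001 -1.   ] | delta cm [18.56  2.09  0.27] turn -0.001 (alt 3.141) q6 -0.65 t 3.5 F [0.5 0.6 1. ] gap -0.000
  delta after turn [18.56  2.09  0.28]  toolY [ 1.  0. -0.] toolZ [-0. -1. -0.]
```

Call:
play_rows --pt "4 0 0 0 1" --pt "4 0 0 0 1" --pt "4 0 0 0 1" --pt "3.5 0 0 0 1" --pt "3 0 0 0 1" --pt "0 1 0 0 1" --pt "0 1 0 0 1" --pt "0 0.8 0 0 1" --pt "0 0.4 0 0 1" --pt "0 0.4 0 0 1" --pt "0 0.2 0 0 1" --pt "0 0 0 0 1" --pt "0 0 0 0 1"

```text
time_s: 4.8
position: [0.5573, -0.3012, 0.0464]
orientation: [1.209, 1.209, -1.209]
force: [0.5, 0.0, 0.0]
finger_gap: 0.0001
```

Call:
play_rows --pt "0 0.3 0 0 1" --pt "0 0.3 0 0 1" --pt "0 0.2 0 0 1" --pt "0 0 0 0 1" --pt "0 0 0 0 1"

```text
time_s: 5.3
position: [0.5652, -0.3012, 0.0464]
orientation: [1.209, 1.21, -1.21]
force: [-5.4, 0.3, 2.9]
finger_gap: 0.0001
```

Call:
play_rows --pt "0 0.2 0 0 1" --pt "0 0.2 0 0 1" --pt "0 0 0 0 1"

```text
time_s: 5.6
position: [0.5692, -0.3012, 0.0464]
orientation: [1.209, 1.21, -1.21]
force: [-4.9, -0.0, 2.9]
finger_gap: 0.0001
```

Call:
play_rows --pt "0 0.15 0 0 1" --pt "0 0.15 0 0 1" --pt "0 0 0 0 1"

```text
time_s: 5.9
position: [0.5718, -0.3012, 0.0464]
orientation: [1.209, 1.211, -1.211]
force: [-9.4, 1.3, 4.4]
finger_gap: 0.0003
```

Call:
play_rows --pt "0 0.15 0 0 1" --pt "0 0 0 0 1"

```text
time_s: 6.1
position: [0.5719, -0.3012, 0.0463]
orientation: [1.208, 1.213, -1.213]
force: [-23.6, 1.4, 12.3]
finger_gap: 0.0001
```

Hard stop reached, so I back off and let it spring out.

Call:
play_rows --pt "0 -1.5 0 0 1" --pt "0 -3 0 0 1" --pt "0 -3 0 0 1" --pt "0 -3 0 0 1" --pt "-3 0 0 0 1" --pt "-4 0 0 0 1" --pt "-2 0 0 0 -1" --pt "0 0 0 0 -1" --pt "0 0 0 0 -1" --pt "0 0 0 0 -1"

```text
time_s: 7.1
position: [0.4687, -0.3008, 0.1352]
orientation: [1.209, 1.211, -1.21]
force: [-0.2, 0.1, 0.9]
finger_gap: 0.0585
```

Run:
```python
from h import *
c=eyes.camera("top"); save("top1.png",c["img"])
P,m=look(c,(0.38,0.595,-0.45,-0.15),0.068,0.09)
q=P[m]; print(len(q),np.percentile(q,[1,50,99],axis=0))
to(0.524,-0.304,0.055,0)
```

```text
318 [[ 0.51964376 -0.27202878  0.06872392]
 [ 0.52693865 -0.22355352  0.07914422]
 [ 0.53630006 -0.1785398   0.08514045]]
pos [ 0.4687 -0.3008  0.1351] jaw 0.000 toolx [-0.001  0.001 -1.   ] | delta cm [8.   5.55 0.32] turn 0.000 (alt -3.142) q6 -0.71 t 7.2 F [-0.3  0.5 -0.5] gap 0.065
  delta after turn [8.   5.55 0.32]  toolY [ 1. -0. -0.] toolZ [-0. -1. -0.]
```

View pics/top1.png

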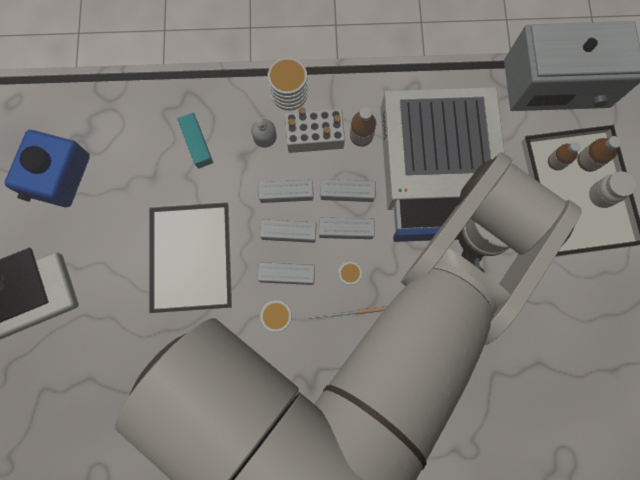

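The drawer has sprung out, with the panel centre at x≈0.528 (front edge at pixel row ~236). Next I grip its top edge.

Call:
play_rows --pt "0 3 0 0 -1" --pt "0 2.9 0.3 0 -1" --pt "0 0 0 0 -1" --pt "3 0 0 0 -1" --pt "3 0 0 0 -1" --pt "2 0 0 0 -1" --pt "0 0 0 0 1" --pt "0 0 0 0 1" --pt "0 0 0 0 1" --pt "0 0 0 0 1" --pt "0 0 0 0 1" --pt "0 0 0 0 1" --pt "0 0 0 0 1" --pt "0 0 0 0 1" --grip_force 40

```text
time_s: 8.55
position: [0.5284, -0.3044, 0.0574]
orientation: [1.209, 1.208, -1.209]
force: [-1.1, 1.1, 6.1]
finger_gap: 0.0152
```

Call:
play_rows --pt "0 -1 0 0 1" --pt "0 -2 0 0 1" --pt "0 -2 0 0 1" --pt "0 -2 0 0 1" --pt "0 -2 0 0 1" --pt "0 -1.5 0 0 1" --pt "0 -1 0 0 1" --pt "0 0 0 0 1" --pt "0 0 0 0 1" --pt "0 0 0 0 1"

```text
time_s: 9.55
position: [0.4132, -0.3046, 0.0574]
orientation: [1.209, 1.207, -1.209]
force: [-0.8, 0.3, 8.2]
finger_gap: 0.0153
```

Call:
play_rows --pt "0 0 0 0 -1" --pt "0 0 0 0 -1" --pt "0 0 0 0 -1" --pt "0 0 0 0 -1" --pt "0 0 0 0 -1" --pt "0 0 0 0 -1" --pt "-3 0 0 0 -1" --pt "-4 0 0 0 -1" --pt "-4 0 0 0 -1" --pt "0 0 0 0 -1" --pt "0 0 0 0 -1"

```text
time_s: 10.65
position: [0.4132, -0.3043, 0.167]
orientation: [1.209, 1.208, -1.209]
force: [-0.5, 0.2, -0.3]
finger_gap: 0.0851
```

Run:
```python
from h import *
to(0.451,0.078,0.06,-0.088)
```

```text
pos [ 0.4132 -0.3043  0.167 ] jaw 0.000 toolx [ 0.001 -0.001 -1.   ] | delta cm [ 10.66   3.77 -38.25] turn 0.088 (alt -3.054) q6 -0.79 t 10.7 F [-0.5  0.2 -0.3] gap 0.085
  delta after turn [ 10.66   0.39 -38.43]  toolY [ 1.   -0.09  0.  ] toolZ [-0.09 -1.    0.  ]
```

Call:
play_rows --pt "0 0 0 0.088 -1" --pt "0 0 -4.3 0 -1" --pt "0 0 -4.3 0 -1" --pt "0 0 -4.3 0 -1" --pt "0 0 -4.3 0 -1" --pt "0 0 -4.3 0 -1" --pt "0 0 -4.3 0 -1" --pt "0 0 -4.3 0 -1" --pt "0 0 -4.3 0 -1" --pt "0 0.4 -4 0 -1" --pt "0 0 0 0 -1" --pt "4 0 0 0 -1" --pt "4 0 0 0 -1" --pt "2.6 0 0 0 -1" --pt "0 0 0 0 -1" --pt "0 0 0 0 -1"

```text
time_s: 12.25
position: [0.4505, 0.0777, 0.0604]
orientation: [1.273, 1.167, -1.275]
force: [0.7, -0.3, 1.0]
finger_gap: 0.0859
```

Run:
```python
from h import *
to(0.451,0.078,0.008,-0.088)
c=eyes.camera("wrist"); save("w1.png",c["img"]); print(c["xyz"])
```

```text
pos [0.4505 0.0777 0.0604] jaw -0.088 toolx [-0.001 -0.    -1.   ] | delta cm [ 5.24  0.05 -0.04] turn -0.000 (alt 3.141) q6 0.09 t 12.2 F [ 0.7 -0.3  1. ] gap 0.086
  delta after turn [ 5.24  0.05 -0.04]  toolY [ 1.   -0.09 -0.  ] toolZ [-0.09 -1.    0.  ]
[0.45746955 0.15256251 0.20350192]
```

View pics/w1.png

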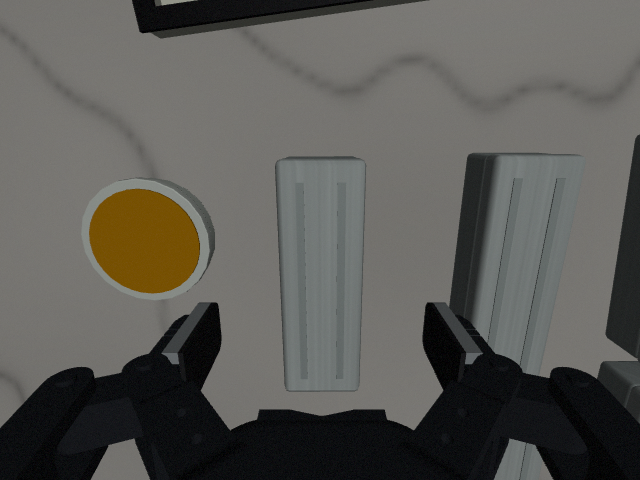

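The tin at (320,275) sits centred between the pads. The large dish at (150,240) is close to the left finger, so I narrow the jaws before going down.

Call:
play_rows --pt "0 0 0 0 -0.4" --pt "0 0 0 0 -0.4" --pt "0 0 0 0 -0.4" --pt "2 0 0 0 -0.4" --pt "2 0 0 0 -0.4" --pt "1.2 0 0 0 -0.4" --pt "0 0 0 0 1" --pt "0 0 0 0 1" --pt "0 0 0 0 1" --pt "0 0 0 0 1" --pt "0 0 0 0 1" --pt "0 0 0 0 1" --grip_force 80

```text
time_s: 13.5
position: [0.4507, 0.078, 0.0085]
orientation: [1.274, 1.166, -1.274]
force: [0.3, 1.0, -6.7]
finger_gap: 0.0408
```

Call:
play_rows --pt "-1 0 0 0 1" --pt "-3 0 0 0 1" --pt "-4 0 0 0 1" --pt "-4 0 0 0 1" --pt "-3 0 0 0 1" --pt "0 0 0 0 1" --pt "0 0 0 0 1" --pt "0 0 0 0 1" --pt "0 0 0 0 1" --pt "0 0 0 0 1"

```text
time_s: 14.5
position: [0.4503, 0.078, 0.1573]
orientation: [1.273, 1.168, -1.275]
force: [-0.0, 0.2, -6.1]
finger_gap: 0.0409
```

Run:
```python
from h import *
print(bot.sense()["force"],bot.sense()["moment"])
to(0.426,0.304,0.20,0.034)
```

```text
[-2.98245058e-03  2.20515233e-01 -6.14388144e+00] [0.02235506 0.00025065 0.02783924]
pos [0.4503 0.078  0.1573] jaw -0.088 toolx [-0.002 -0.    -1.   ] | delta cm [ -4.27  -4.42 -22.3 ] turn -0.122 (alt 3.020) q6 0.09 t 14.5 F [-0.   0.2 -6.1] gap 0.041
  delta after turn [ -4.27  -1.67 -22.67]  toolY [ 1.    0.03 -0.  ] toolZ [ 0.03 -1.    0.  ]
```

6.1 N, so this one is loaded. I measure the drawer's interior.

Run:
```python
from h import *
c=eyes.camera("top"); save("top2.png",c["img"][120:360,240:560].repeat(2,0).repeat(2,1))
P=cloud(c)
for y in (-0.25,-0.33):
    for x in np.arange(0.395,0.62,0.012):
        d=np.where(c["range_z"]>0,np.hypot(P[...,0]-x,P[...,1]-y),9); i=np.unravel_index(d.argmin(),d.shape); print(P[i].round(3),end=" ")
    print()
for y in np.arange(-0.44,-0.165,0.008):
    d=np.where(c["range_z"]>0,np.hypot(P[...,0]-.5,P[...,1]-y),9); i=np.unravel_index(d.argmin(),d.shape); print(P[i].round(3)[1:],end=" ")
to(0.512,-0.234,0.2,1.5708)
```

```text
[ 0.395 -0.25  -0.   ] [ 0.406 -0.25   0.079] [ 0.418 -0.25   0.074] [ 0.431 -0.249  0.018] [ 0.443 -0.25   0.016] [ 0.455 -0.251  0.015] [ 0.467 -0.249  0.017] [ 0.478 -0.25   0.019] [ 0.49  -0.251  0.018] [ 0.503 -0.25   0.015] [ 0.515 -0.251  0.015] [ 0.526 -0.249  0.02 ] [ 0.54  -0.251  0.016] [ 0.552 -0.249  0.016] [ 0.564 -0.25   0.019] [ 0.575 -0.249  0.012] [ 0.586 -0.252  0.018] [ 0.6   -0.251  0.013] [ 0.61  -0.25   0.093] 
[ 0.396 -0.329 -0.005] [ 0.407 -0.33   0.002] [ 0.419 -0.329  0.079] [ 0.431 -0.329  0.015] [ 0.443 -0.331  0.014] [ 0.455 -0.329  0.015] [ 0.466 -0.33   0.016] [ 0.478 -0.33   0.019] [ 0.491 -0.329  0.012] [ 0.503 -0.329  0.014] [ 0.515 -0.33   0.013] [ 0.527 -0.331  0.016] [ 0.54  -0.33   0.015] [ 0.551 -0.33   0.019] [ 0.564 -0.329  0.018] [ 0.576 -0.33   0.019] [ 0.587 -0.329  0.015] [ 0.6   -0.331  0.013] [ 0.611 -0.331  0.09 ] 
[-0.444 -0.003] [-0.423  0.045] [-0.422  0.048] [-0.416  0.045] [-0.408  0.014] [-0.399  0.017] [-0.392  0.018] [-0.384  0.021] [-0.376  0.016] [-0.368  0.018] [-0.36   0.015] [-0.351  0.018] [-0.345  0.014] [-0.335  0.018] [-0.326  0.016] [-0.32  0.02] [-0.312  0.017] [-0.303  0.022] [-0.296  0.02 ] [-0.289  0.02 ] [-0.28   0.018] [-0.271  0.017] [-0.265  0.014] [-0.257  0.015] [-0.249  0.011] [-0.241  0.013] [-0.233  0.018] [-0.223  0.019] [-0.217  0.015] [-0.207  0.018] [-0.2    0.013] [-0.19   0.051] [-0.185  0.019] [-0.176  0.   ] [-0.169 -0.002] pos [0.4504 0.078  0.1576] jaw -0.088 toolx [-0.001 -0.    -1.   ] | delta cm [-4.25  8.87 30.54] turn 1.483 (alt -1.659) q6 0.09 t 14.6 F [ 0.3 -0.1 -5.9] gap 0.041
  delta after turn [-4.25 31.2  -6.15]  toolY [ 0. -1.  0.] toolZ [-1. -0.  0.]
```

View pics/top2.png

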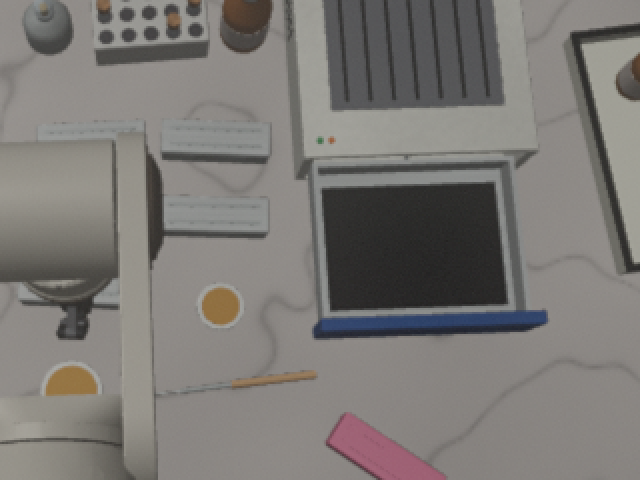

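Call:
play_rows --pt "-2 0 0 0 1" --pt "0 0 0 0.124 1" --pt "0 0 0 0.124 1" --pt "0 0 0 0.124 1" --pt "0 0 0 0.124 1" --pt "0 0 0 0.124 1" --pt "0 0 0 0.124 1" --pt "0 0 0 0.124 1" --pt "0 0 0 0.124 1" --pt "0 0 0 0.124 1" --pt "0 0 0 0.124 1" --pt "0 0 0 0.124 1" --pt "0 0 0 0.119 1"

```text
time_s: 15.85
position: [0.4506, 0.078, 0.1779]
orientation: [-2.218, 0.006, 2.22]
force: [-0.1, 0.1, -6.0]
finger_gap: 0.041
```

Call:
play_rows --pt "0 2 -0.5 0 1" --pt "0 3 -0.5 0 1" --pt "0 3.6 -0.5 0 1" --pt "0 3.6 -0.5 0 1" --pt "0 3.6 -0.5 0 1" --pt "0 3.6 -0.5 0 1" --pt "0 3.6 -0.5 0 1" --pt "0 3.6 -0.5 0 1" --pt "0 3.6 -0.5 0 1" --pt "0 3.6 -0.5 0 1" --pt "0 3.6 -0.5 0 1" --pt "0 3.6 -0.5 0 1" --pt "0 3 -0.2 0 1" --pt "0 1.2 0 0 1" --pt "0 0 0 0 1" --pt "0 0 0 0 1"

```text
time_s: 17.45
position: [0.5125, -0.3734, 0.1778]
orientation: [-2.22, -0.001, 2.222]
force: [-0.9, 0.2, -6.9]
finger_gap: 0.0407
```

Run:
```python
from h import *
to(0.512,-0.374,0.026,1.5708)
```

```text
pos [ 0.5125 -0.3734  0.1778] jaw 1.571 toolx [-0.001  0.001 -1.   ] | delta cm [15.18  0.07  0.04] turn -0.000 (alt 3.141) q6 0.82 t 17.4 F [-0.9  0.2 -6.9] gap 0.041
  delta after turn [15.18  0.07  0.04]  toolY [ 0. -1. -0.] toolZ [-1. -0.  0.]
```

Call:
play_rows --pt "3 0 0 0 1" --pt "4 0 0 0 1" --pt "4 0 0 0 1" --pt "2 0 0 0 1" --pt "1 0 0 0 1" --pt "0.6 0 0 0 1" --pt "0.6 0 0 0 1" --pt "0 0 0 0 1" --pt "0 0 0 0 1"

```text
time_s: 18.35
position: [0.513, -0.3742, 0.0272]
orientation: [2.222, -0.001, -2.22]
force: [-0.8, -0.6, -5.4]
finger_gap: 0.0408
```

Call:
play_rows --pt "0 0 0 0 -0.25" --pt "0 0 0 0 -0.25" --pt "0 0 0 0 -0.25" --pt "0 0 0 0 -0.25" --pt "-2 0 0 0 -0.25" --pt "-4 0 0 0 -0.25" --pt "-4 0 0 0 -0.25" --pt "-4 0 0 0 -0.25" --pt "0 0 0 0 -0.4" --pt "0 0 0 0 -0.4"

```text
time_s: 19.35
position: [0.5128, -0.3742, 0.1672]
orientation: [2.222, -0.002, -2.219]
force: [-0.8, -0.5, -0.3]
finger_gap: 0.0598
```

Run:
```python
from h import *
print(bot.sense()["force"]); to(0.554,-0.067,0.06,-0.056)
```

```text
[-0.84708631 -0.45701484 -0.25823899]
pos [ 0.5128 -0.3742  0.1672] jaw 1.571 toolx [ 0.001 -0.001 -1.   ] | delta cm [ 10.69 -30.74  -4.1 ] turn -1.515 (alt 1.627) q6 0.82 t 19.4 F [-0.8 -0.5 -0.3] gap 0.060
  delta after turn [ 10.69   2.38 -30.92]  toolY [ 1.   -0.06  0.  ] toolZ [-0.06 -1.    0.  ]
```

Run:
```python
from h import *
c=eyes.camera("top"); rects(c,(0.3,0.75,-0.17,0.2)); print("drawer"); rects(c,(0.4,0.6,-0.42,-0.19),0.052,0.06,60)
```

```text
c(649,-75) size 130x45 yaw_from_y -0.076 z 38 px 975 col [131 133 131]
c(652,75) size 131x45 yaw_from_y 0.020 z 38 px 978 col [136 137 135]
c(555,-67) size 130x45 yaw_from_y -0.053 z 38 px 1012 col [133 134 133]
c(553,71) size 132x44 yaw_from_y -0.100 z 38 px 1019 col [137 139 137]
drawer
```

Call:
play_rows --pt "0 0 0 -0.13 -0.4" --pt "0 0 0 -0.13 -0.4" --pt "0 0 0 -0.13 -0.4" --pt "0 0 0 -0.13 -0.4" --pt "0 0 0 -0.13 -0.4" --pt "0 0 0 -0.13 -0.4" --pt "0 0 0 -0.13 -0.4" --pt "0 0 0 -0.13 -0.4" --pt "0 0 0 -0.13 -0.4" --pt "0 0 0 -0.13 -0.4" --pt "0 0 0 -0.13 -0.4" --pt "0 0 0 -0.085 -0.4"

```text
time_s: 20.6
position: [0.5122, -0.3737, 0.1646]
orientation: [1.247, 1.187, -1.247]
force: [-0.3, -0.8, -0.4]
finger_gap: 0.0598
```

Call:
play_rows --pt "0 0.4 -4 0 -0.4" --pt "0 0.4 -4 0 -0.4" --pt "0 0.4 -4 0 -0.4" --pt "0 0.4 -4 0 -0.4" --pt "0 0.4 -4 0 -0.4" --pt "0 0.4 -4 0 -0.4" --pt "0 0 -4 0 -0.4" --pt "0 0 -2.9 0 -0.4" --pt "0 0 0 0 -0.4" --pt "4 0 0 0 -0.4" --pt "4 0 0 0 -0.4" --pt "2 0 0 0 -0.4" --pt "0 0 0 0 -0.4" --pt "0 0 0 0 -0.4"

```text
time_s: 22.0
position: [0.5538, -0.0672, 0.0664]
orientation: [1.25, 1.183, -1.251]
force: [0.5, -0.1, -0.1]
finger_gap: 0.0597
```

Run:
```python
from h import *
to(0.5545,-0.067,0.008,-0.055)
```

```text
pos [ 0.5538 -0.0672  0.0664] jaw -0.056 toolx [-0.001  0.    -1.   ] | delta cm [ 5.84  0.07 -0.03] turn -0.001 (alt 3.140) q6 -0.20 t 22.0 F [ 0.5 -0.1 -0.1] gap 0.060
  delta after turn [ 5.84  0.07 -0.03]  toolY [ 1.   -0.05 -0.  ] toolZ [-0.05 -1.   -0.  ]
```

Call:
play_rows --pt "2.5 0 0 0 -0.4" --pt "2.3 0 0 0 -0.4" --pt "1 0 0 0 -0.4" --pt "0 0 0 0 1" --pt "0 0 0 0 1" --pt "0 0 0 0 1" --pt "0 0 0 0 1" --pt "0 0 0 0 1" --pt "0 0 0 0 1" --pt "-1 0 0 0 1" --pt "-3 0 0 0 1" --pt "-4 0 0 0 1" --pt "-4 0 0 0 1" --pt "-3 0 0 0 1" --pt "-2 0 0 0 1" --pt "0 0 0 0 1" --pt "0 0 0 0 1" --pt "0 0 0 0 1" --pt "0 0 0 0 1"

```text
time_s: 23.9
position: [0.5534, -0.0667, 0.1769]
orientation: [1.25, 1.184, -1.252]
force: [0.0, 1.2, -6.8]
finger_gap: 0.0411
```

Run:
```python
from h import *
to(0.428,0.304,0.19,0.034); to(0.512,-0.304,0.18,1.5708)
```

```text
pos [ 0.5534 -0.0667  0.1769] jaw -0.056 toolx [-0.002  0.    -1.   ] | delta cm [ -1.27 -14.6  -36.31] turn -0.090 (alt 3.052) q6 -0.20 t 23.9 F [ 0.   1.2 -6.8] gap 0.041
  delta after turn [ -1.27 -11.27 -37.48]  toolY [ 1.    0.03 -0.  ] toolZ [ 0.03 -1.   -0.  ]
pos [ 0.5534 -0.0667  0.1769] jaw -0.056 toolx [-0.002  0.    -1.   ] | delta cm [-0.31 -2.8  23.92] turn 1.515 (alt -1.627) q6 -0.20 t 23.9 F [ 0.   1.2 -6.8] gap 0.041
  delta after turn [-0.31 23.73  4.14]  toolY [ 0. -1. -0.] toolZ [-1. -0.  0.]
```

6.8 N, so also loaded. It goes in the middle drawer slot.

Call:
play_rows --pt "0 0 0 0.13 1" --pt "0 0 0 0.13 1" --pt "0 0 0 0.13 1" --pt "0 0 0 0.13 1" --pt "0 0 0 0.13 1" --pt "0 0 0 0.13 1" --pt "0 0 0 0.13 1" --pt "0 0 0 0.13 1" --pt "0 0 0 0.13 1" --pt "0 0 0 0.13 1" --pt "0 0 0 0.13 1" --pt "0 0 0 0.085 1"

```text
time_s: 25.1
position: [0.5536, -0.0668, 0.1774]
orientation: [-2.217, 0.006, 2.22]
force: [-0.8, 0.6, -5.9]
finger_gap: 0.0408
```

Call:
play_rows --pt "0 2 0.5 0 1" --pt "0 3.5 0.5 0 1" --pt "0 3.5 0.5 0 1" --pt "0 3.5 0.5 0 1" --pt "0 3.5 0.5 0 1" --pt "0 3.5 0.5 0 1" --pt "0 2.7 0.6 0 1" --pt "0 1.5 0.5 0 1" --pt "0 0 0 0 1" --pt "0 0 0 0 1"

```text
time_s: 26.1
position: [0.5127, -0.3034, 0.1778]
orientation: [-2.22, -0.0, 2.221]
force: [0.1, 0.2, -5.4]
finger_gap: 0.0407
```

Run:
```python
from h import *
to(0.512,-0.304,0.025,1.5708)
```

```text
pos [ 0.5127 -0.3034  0.1778] jaw 1.570 toolx [-0.001  0.001 -1.   ] | delta cm [15.28  0.07  0.06] turn -0.001 (alt 3.141) q6 0.91 t 26.1 F [ 0.1  0.2 -5.4] gap 0.041
  delta after turn [15.28  0.07  0.06]  toolY [ 0. -1. -0.] toolZ [-1. -0.  0.]
```

Call:
play_rows --pt "3 0 0 0 1" --pt "4 0 0 0 1" --pt "4 0 0 0 1" --pt "2 0 0 0 1" --pt "1 0 0 0 1" --pt "0.7 0 0 0 1" --pt "0.6 0 0 0 1" --pt "0 0 0 0 1" --pt "0 0 0 0 -0.25" --pt "0 0 0 0 -0.25" --pt "0 0 0 0 -0.25" --pt "0 0 0 0 -0.25" --pt "-2 0 0 0 -0.25" --pt "-4 0 0 0 -0.25" --pt "-4 0 0 0 -0.25" --pt "-4 0 0 0 -0.25" --pt "-1 0 0 0 -0.4" --pt "0 0 0 0 -0.4"

```text
time_s: 27.9
position: [0.5133, -0.3042, 0.1771]
orientation: [2.223, -0.003, -2.218]
force: [-0.8, -0.3, -0.9]
finger_gap: 0.0597
```

Run:
```python
from h import *
c=eyes.camera("top"); rects(c,(0.3,0.75,-0.17,0.45)); print("drawer"); rects(c,(0.4,0.6,-0.42,-0.19),0.046,0.06,60)
to(0.649,-0.075,0.06,-0.072)
```

```text
c(737,278) size 49x26 yaw_from_y -0.003 z 38 px 166 col [ 62 109 107]
c(649,-75) size 130x46 yaw_from_y -0.067 z 38 px 977 col [129 130 129]
c(652,75) size 131x46 yaw_from_y 0.012 z 38 px 975 col [133 135 133]
c(553,71) size 131x45 yaw_from_y -0.102 z 38 px 1013 col [135 136 135]
drawer
c(531,-377) size 58x26 yaw_from_y -0.699 z 54 px 165 col [122 123 122]
pos [ 0.5128 -0.3038  0.1752] jaw 1.571 toolx [ 0. -0. -1.] | delta cm [ 11.51 -22.89 -13.61] turn -1.499 (alt 1.643) q6 0.91 t 27.9 F [ 0.6 -0.3 -0.3] gap 0.059
  delta after turn [ 11.51  11.93 -23.81]  toolY [ 1.   -0.07  0.  ] toolZ [-0.07 -1.    0.  ]
```

Call:
play_rows --pt "0 0 0 -0.125 -0.4" --pt "0 0 0 -0.125 -0.4" --pt "0 0 0 -0.125 -0.4" --pt "0 0 0 -0.125 -0.4" --pt "0 0 0 -0.125 -0.4" --pt "0 0 0 -0.125 -0.4" --pt "0 0 0 -0.125 -0.4" --pt "0 0 0 -0.125 -0.4" --pt "0 0 0 -0.125 -0.4" --pt "0 0 0 -0.125 -0.4" --pt "0 0 0 -0.125 -0.4" --pt "0 0 0 -0.125 -0.4" --pt "0 1.5 -3 0 -0.4" --pt "0 1.7 -3.4 0 -0.4" --pt "0 1.7 -3.4 0 -0.4" --pt "0 1.7 -3.4 0 -0.4" --pt "0 1.7 -3.4 0 -0.4" --pt "0 1.7 -3.4 0 -0.4" --pt "0 1.7 -3.4 0 -0.4" --pt "0 0.2 -0.4 0 -0.4"

```text
time_s: 29.95
position: [0.6492, -0.0712, 0.1727]
orientation: [1.259, 1.179, -1.261]
force: [-0.9, -0.6, 0.3]
finger_gap: 0.0597
```

Call:
play_rows --pt "4 0 0 0 -0.4" --pt "4 0 0 0 -0.4" --pt "2.5 0 0 0 -0.4" --pt "0 0 0 0 -0.4" --pt "0 0 0 0 -0.4"

```text
time_s: 30.45
position: [0.648, -0.0751, 0.07]
orientation: [1.261, 1.176, -1.263]
force: [0.4, -0.6, 0.3]
finger_gap: 0.0599
```

Run:
```python
from h import *
to(0.650,-0.075,0.008,-0.072)
```

```text
pos [ 0.648  -0.0751  0.07  ] jaw -0.071 toolx [-0.001  0.    -1.   ] | delta cm [ 6.2   0.2  -0.03] turn 0.001 (alt -3.141) q6 -0.16 t 30.4 F [ 0.4 -0.6  0.3] gap 0.060
  delta after turn [ 6.2   0.2  -0.03]  toolY [ 1.   -0.07 -0.  ] toolZ [-0.07 -1.   -0.  ]
```

Call:
play_rows --pt "2.5 0.2 0 0 -0.4" --pt "2.7 0 0 0 -0.4" --pt "1 0 0 0 -0.4" --pt "0 0 0 0 1" --pt "0 0 0 0 1" --pt "0 0 0 0 1" --pt "0 0 0 0 1" --pt "0 0 0 0 1" --pt "0 0 0 0 1" --pt "-1 0 0 0 1" --pt "-3 0 0 0 1" --pt "-4 0 0 0 1" --pt "-4 0 0 0 1" --pt "-3 0 0 0 1" --pt "-2 0 0 0 1" --pt "0 0 0 0 1" --pt "0 0 0 0 1" --pt "0 0 0 0 1" --pt "0 0 0 0 1"

```text
time_s: 32.35
position: [0.6499, -0.0749, 0.1767]
orientation: [1.26, 1.177, -1.263]
force: [-0.7, -0.8, -6.2]
finger_gap: 0.0405
```

Run:
```python
from h import *
to(0.428,0.304,0.18,0.034)
```

```text
pos [ 0.6499 -0.0749  0.1767] jaw -0.071 toolx [-0.002  0.    -1.   ] | delta cm [ -0.26 -24.82 -36.22] turn -0.105 (alt 3.037) q6 -0.16 t 32.4 F [-0.7 -0.8 -6.2] gap 0.041
  delta after turn [ -0.26 -20.89 -38.62]  toolY [ 1.    0.03 -0.  ] toolZ [ 0.03 -1.   -0.  ]
```

6.2 N, so the third is loaded too. It goes in the last drawer slot.

Call:
play_rows --pt "0 0 0 0.125 1" --pt "0 0 0 0.125 1" --pt "0 0 0 0.125 1" --pt "0 0 0 0.125 1" --pt "0 0 0 0.125 1" --pt "0 0 0 0.125 1" --pt "0 0 0 0.125 1" --pt "0 0 0 0.125 1" --pt "0 0 0 0.125 1" --pt "0 0 0 0.125 1" --pt "0 0 0 0.125 1" --pt "0 0 0 0.125 1" --pt "0 2 2 0 1" --pt "0 3 2.5 0 1" --pt "0 3 2.5 0 1" --pt "0 3 2.5 0 1" --pt "0 3 2.5 0 1" --pt "0 1.9 1.8 0 1" --pt "0 0 0 0 1" --pt "0 0 0 0 1"

```text
time_s: 34.35
position: [0.512, -0.2343, 0.1778]
orientation: [-2.22, 0.001, 2.221]
force: [0.7, -0.3, -6.5]
finger_gap: 0.041
```

Run:
```python
from h import *
to(0.512,-0.235,0.025,1.5708)
```

```text
pos [ 0.512  -0.2343  0.1778] jaw 1.569 toolx [-0.001  0.    -1.   ] | delta cm [ 1.528e+01  8.000e-02 -1.000e-02] turn -0.002 (alt 3.140) q6 1.01 t 34.4 F [ 0.7 -0.3 -6.5] gap 0.041
  delta after turn [ 1.528e+01  8.000e-02 -1.000e-02]  toolY [ 0. -1. -0.] toolZ [-1. -0.  0.]
```

Call:
play_rows --pt "3 0 0 0 1" --pt "4 0 0 0 1" --pt "4 0 0 0 1" --pt "2 0 0 0 1" --pt "1 0 0 0 1" --pt "0.7 0 0 0 1" --pt "0.6 0 0 0 1" --pt "0 0 0 0 1" --pt "0 0 0 0 -0.25" --pt "0 0 0 0 -0.25" --pt "0 0 0 0 -0.25" --pt "0 0 0 0 -0.25" --pt "-2 0 0 0 -0.25" --pt "-4 0 0 0 -0.25" --pt "-4 0 0 0 -0.25" --pt "-4 0 0 0 -0.25" --pt "-1 0 0 0 -0.4" --pt "0 0 0 0 -0.4"

```text
time_s: 36.15
position: [0.5129, -0.2344, 0.177]
orientation: [2.224, -0.002, -2.218]
force: [0.5, 0.1, -0.4]
finger_gap: 0.0596
```

Run:
```python
from h import *
c=eyes.camera("top"); rects(c,(0.3,0.75,-0.17,0.45)); print("drawer"); rects(c,(0.4,0.6,-0.42,-0.19),0.046,0.06,60)
to(0.553,0.071,0.06,-0.102)
```

```text
c(742,278) size 43x28 yaw_from_y 0.342 z 38 px 172 col [ 61 107 105]
c(652,75) size 131x46 yaw_from_y 0.023 z 38 px 974 col [131 133 131]
c(553,71) size 132x45 yaw_from_y -0.090 z 38 px 1017 col [133 135 133]
drawer
c(528,-359) size 81x30 yaw_from_y 1.035 z 54 px 276 col [122 123 121]
c(535,-236) size 50x23 yaw_from_y -0.508 z 54 px 113 col [120 122 120]
c(504,-302) size 69x44 yaw_from_y -1.569 z 53 px 432 col [122 124 122]
pos [ 0.5124 -0.234   0.1751] jaw 1.571 toolx [ 0. -0. -1.] | delta cm [ 11.5  -30.5   -4.05] turn -1.469 (alt 1.673) q6 1.01 t 36.2 F [ 0.5  0.1 -0.2] gap 0.060
  delta after turn [ 11.5    0.93 -30.76]  toolY [ 0.99 -0.1   0.  ] toolZ [-0.1  -0.99  0.  ]
```

Call:
play_rows --pt "0 0 0 -0.123 -0.4" --pt "0 0 0 -0.123 -0.4" --pt "0 0 0 -0.123 -0.4" --pt "0 0 0 -0.123 -0.4" --pt "0 0 0 -0.123 -0.4" --pt "0 0 0 -0.123 -0.4" --pt "0 0 0 -0.123 -0.4" --pt "0 0 0 -0.123 -0.4" --pt "0 0 0 -0.123 -0.4" --pt "0 0 0 -0.123 -0.4" --pt "0 0 0 -0.123 -0.4" --pt "0 0 0 -0.123 -0.4" --pt "0 0.2 -4 0 -0.4" --pt "0 0.2 -4 0 -0.4" --pt "0 0.2 -4 0 -0.4" --pt "0 0.2 -4 0 -0.4" --pt "0 0.2 -4 0 -0.4" --pt "0 0.1 -4 0 -0.4" --pt "0 0.1 -4 0 -0.4" --pt "0 0.1 -2.7 0 -0.4"

```text
time_s: 38.2
position: [0.5537, 0.0728, 0.1732]
orientation: [1.277, 1.166, -1.28]
force: [0.3, -1.7, 0.7]
finger_gap: 0.0601
```

Call:
play_rows --pt "4 0 0 0 -0.4" --pt "4 0 0 0 -0.4" --pt "2.5 0 0 0 -0.4" --pt "0 0 0 0 -0.4" --pt "0 0 0 0 -0.4"

```text
time_s: 38.7
position: [0.5541, 0.0704, 0.0698]
orientation: [1.278, 1.164, -1.28]
force: [-0.8, -1.0, 0.4]
finger_gap: 0.0596
```

Run:
```python
from h import *
to(0.553,0.071,0.008,-0.095)
```

```text
pos [0.5541 0.0704 0.0698] jaw -0.095 toolx [-0.002 -0.    -1.   ] | delta cm [ 6.18 -0.1  -0.06] turn -0.000 (alt 3.142) q6 0.08 t 38.7 F [-0.8 -1.   0.4] gap 0.060
  delta after turn [ 6.18 -0.1  -0.06]  toolY [ 1.   -0.09 -0.  ] toolZ [-0.09 -1.    0.  ]
```

Call:
play_rows --pt "2.5 -0.1 0 0 -0.4" --pt "2.7 0 0 0 -0.4" --pt "1 0 0 0 -0.4" --pt "0 0 0 0 1" --pt "0 0 0 0 1" --pt "0 0 0 0 1" --pt "0 0 0 0 1" --pt "0 0 0 0 1" --pt "0 0 0 0 1" --pt "-1 0 0 0 1" --pt "-3 0 0 0 1" --pt "-4 0 0 0 1" --pt "-4 0 0 0 1" --pt "-3 0 0 0 1" --pt "-2 0 0 0 1" --pt "0 0 0 0 1" --pt "0 0 0 0 1" --pt "0 0 0 0 1" --pt "0 0 0 0 1"

```text
time_s: 40.6
position: [0.553, 0.0705, 0.1772]
orientation: [1.278, 1.164, -1.28]
force: [0.2, -0.1, -1.1]
finger_gap: 0.0407
```

Run:
```python
from h import *
to(0.451,0.305,0.18,0.034)
```

```text
pos [0.553  0.0705 0.1772] jaw -0.095 toolx [-0.002 -0.    -1.   ] | delta cm [ -0.26 -12.38 -22.38] turn -0.129 (alt 3.013) q6 0.08 t 40.6 F [ 0.2 -0.1 -1.1] gap 0.041
  delta after turn [ -0.26  -9.4  -23.78]  toolY [ 1.    0.03 -0.  ] toolZ [ 0.03 -1.    0.  ]
```

Only 1.1 N, so this one is empty. It goes in the tray.

Call:
play_rows --pt "0 0 0 -0.129 1" --pt "0 -1 -2.8 0 1" --pt "0 -1.4 -3.5 0 1" --pt "0 -1.4 -3.5 0 1" --pt "0 -1.4 -3.5 0 1" --pt "0 -1.4 -3.5 0 1" --pt "0 -1.4 -3.5 0 1" --pt "0 -1.4 -3.5 0 1" --pt "0 0 0 0 1" --pt "0 0 0 0 1" --pt "4 0 0 0 1" --pt "4 0 0 0 1" --pt "4 0 0 0 1" --pt "2 0 0 0 1" --pt "1 0 0 0 1" --pt "0 0 0 0 1" --pt "0 0 0 0 1"

```text
time_s: 42.3
position: [0.4522, 0.305, 0.0294]
orientation: [1.185, 1.224, -1.184]
force: [0.0, 0.1, -0.5]
finger_gap: 0.0411
```

Run:
```python
from h import *
to(0.451,0.305,0.013,0.034)
```

```text
pos [0.4522 0.305  0.0294] jaw 0.033 toolx [ 0.001  0.    -1.   ] | delta cm [ 1.64 -0.12 -0.  ] turn -0.001 (alt 3.141) q6 0.42 t 42.3 F [ 0.   0.1 -0.5] gap 0.041
  delta after turn [ 1.64 -0.12 -0.  ]  toolY [1.   0.03 0.  ] toolZ [ 0.03 -1.   -0.  ]
```

Call:
play_rows --pt "1 0 0 0 1" --pt "0.6 0 0 0 1" --pt "0 0 0 0 1" --pt "0 0 0 0 -0.3" --pt "0 0 0 0 -0.3" --pt "0 0 0 0 -0.3" --pt "0 0 0 0 -0.3" --pt "-2 0 0 0 -0.4" --pt "-4 0 0 0 -0.4" --pt "-4 0 0 0 -0.4" --pt "-4 0 0 0 -0.4" --pt "-2 0 0 0 -0.4" --pt "0 0 0 0 -0.4"

```text
time_s: 43.6
position: [0.4524, 0.3057, 0.1755]
orientation: [1.188, 1.223, -1.18]
force: [0.7, 0.1, -0.6]
finger_gap: 0.0601
```

Run:
```python
from h import *
c=eyes.camera("top"); rects(c,(0.3,0.75,-0.17,0.45)); print("drawer"); rects(c,(0.43,0.6,-0.42,-0.19),0.0505,0.06,60)
to(0.652,0.075,0.06,0.019)
```

```text
c(742,278) size 44x28 yaw_from_y 0.279 z 37 px 166 col [ 63 111 109]
c(652,75) size 131x45 yaw_from_y 0.005 z 38 px 967 col [137 138 136]
c(453,273) size 68x44 yaw_from_y 0.053 z 42 px 484 col [140 141 139]
drawer
c(511,-372) size 131x44 yaw_from_y -1.562 z 54 px 939 col [128 130 129]
c(512,-232) size 131x44 yaw_from_y 1.570 z 54 px 943 col [130 132 131]
c(512,-302) size 130x44 yaw_from_y 1.562 z 54 px 949 col [129 131 129]
pos [0.4518 0.3054 0.1734] jaw 0.034 toolx [ 0.002  0.001 -1.   ] | delta cm [11.36 19.2  23.72] turn 0.015 (alt -3.127) q6 0.42 t 43.6 F [ 0.5  0.  -0.6] gap 0.060
  delta after turn [11.36 19.55 23.43]  toolY [1.   0.02 0.  ] toolZ [ 0.02 -1.   -0.  ]
```

The drawer tins lie neatly, all at z 54 mm and about 1–2 mm from their slots. Next is the last tin at (0.652, 0.075).

Call:
play_rows --pt "0 0 0 0.018 -0.4" --pt "0 2 2.4 0 -0.4" --pt "0 2.5 3 0 -0.4" --pt "0 2.5 3 0 -0.4" --pt "0 2.5 3 0 -0.4" --pt "0 2.5 3 0 -0.4" --pt "0 2.5 3 0 -0.4" --pt "0 2.5 3 0 -0.4" --pt "0 2.5 3 0 -0.4" --pt "0 0 0 0 -0.4" --pt "4 0 0 0 -0.4" --pt "4 0 0 0 -0.4" --pt "2.5 0 0 0 -0.4" --pt "0 0 0 0 -0.4" --pt "0 0 0 0 -0.4"

```text
time_s: 45.15
position: [0.6499, 0.0745, 0.0673]
orientation: [1.197, 1.217, -1.198]
force: [-0.3, -0.0, 1.3]
finger_gap: 0.0597
```

Run:
```python
from h import *
to(0.6525,0.075,0.008,0.015)
```

```text
pos [0.6499 0.0745 0.0673] jaw 0.016 toolx [-0.001 -0.    -1.   ] | delta cm [ 5.93  0.27 -0.04] turn 0.001 (alt -3.141) q6 -0.02 t 45.1 F [-0.3 -0.   1.3] gap 0.060
  delta after turn [ 5.93  0.27 -0.04]  toolY [ 1.    0.01 -0.  ] toolZ [ 0.01 -1.    0.  ]
```

Call:
play_rows --pt "2.5 0.3 0 0 -0.4" --pt "2.4 0 0 0 -0.4" --pt "1 0 0 0 -0.4" --pt "0 0 0 0 1" --pt "0 0 0 0 1" --pt "0 0 0 0 1" --pt "0 0 0 0 1" --pt "0 0 0 0 1" --pt "0 0 0 0 1" --pt "-1 0 0 0 1" --pt "-3 0 0 0 1" --pt "-4 0 0 0 1" --pt "-4 0 0 0 1" --pt "-3 0 0 0 1" --pt "-2 0 0 0 1" --pt "0 0 0 0 1" --pt "0 0 0 0 1" --pt "0 0 0 0 1" --pt "0 0 0 0 1"

```text
time_s: 47.05
position: [0.6527, 0.0744, 0.177]
orientation: [1.196, 1.218, -1.199]
force: [-0.3, -0.6, -1.0]
finger_gap: 0.0408
```

Run:
```python
from h import *
to(0.551,0.308,0.18,0.034)
```

```text
pos [0.6527 0.0744 0.177 ] jaw 0.016 toolx [-0.002 -0.    -1.   ] | delta cm [ -0.28  -9.79 -23.52] turn -0.018 (alt 3.124) q6 -0.02 t 47.0 F [-0.3 -0.6 -1. ] gap 0.041
  delta after turn [ -0.28  -9.37 -23.7 ]  toolY [ 1.    0.03 -0.  ] toolZ [ 0.03 -1.    0.  ]
```

Call:
play_rows --pt "0 0 0 -0.018 1" --pt "0 -1 -2.7 0 1" --pt "0 -1.4 -3.5 0 1" --pt "0 -1.4 -3.5 0 1" --pt "0 -1.4 -3.5 0 1" --pt "0 -1.4 -3.5 0 1" --pt "0 -1.4 -3.5 0 1" --pt "0 -1.4 -3.5 0 1" --pt "0 0 0 0 1" --pt "0 0 0 0 1" --pt "4 0 0 0 1" --pt "4 0 0 0 1" --pt "4 0 0 0 1" --pt "2 0 0 0 1" --pt "1 0 0 0 1" --pt "0 0 0 0 1" --pt "0 0 0 0 1"

```text
time_s: 48.75
position: [0.5519, 0.3079, 0.0295]
orientation: [1.185, 1.224, -1.183]
force: [0.3, 0.2, -1.1]
finger_gap: 0.0407
```

Run:
```python
from h import *
to(0.551,0.308,0.013,0.034)
```

```text
pos [0.5519 0.3079 0.0295] jaw 0.034 toolx [ 0.001  0.    -1.   ] | delta cm [ 1.65 -0.1  -0.02] turn -0.000 (alt 3.141) q6 0.35 t 48.8 F [ 0.3  0.2 -1.1] gap 0.041
  delta after turn [ 1.65 -0.1  -0.02]  toolY [1.   0.03 0.  ] toolZ [ 0.03 -1.   -0.  ]
```

Call:
play_rows --pt "1 0 0 0 1" --pt "0.6 0 0 0 1" --pt "0 0 0 0 1" --pt "0 0 0 0 -0.3" --pt "0 0 0 0 -0.3" --pt "0 0 0 0 -0.3" --pt "0 0 0 0 -0.3" --pt "-2 0 0 0 -0.3" --pt "-4 0 0 0 -0.3" --pt "-4 0 0 0 -0.3" --pt "-4 0 0 0 -0.3" --pt "-2 0 0 0.034 1" --pt "0 0 0 0 1"

```text
time_s: 50.05
position: [0.5522, 0.3085, 0.1759]
orientation: [1.214, 1.207, -1.205]
force: [0.7, 0.1, -1.0]
finger_gap: 0.0272
```

Call:
play_rows --pt "0 -1.2 2.6 0 1" --pt "0 -1.2 3.6 0 1" --pt "0 -1.2 3.6 0 1" --pt "0 -1.2 3.6 0 1" --pt "0 -1.2 3.6 0 1" --pt "0 -1.2 3.6 0 1" --pt "0 -1.2 3.6 0 1" --pt "0 -1.2 3.6 0 1" --pt "0 -1.2 3.6 0 1" --pt "0 -1.2 3.6 0 1" --pt "0 -1.2 3.6 0 1" --pt "0 -1.2 3.6 0 1" --pt "0 -1.2 3.6 0 1" --pt "0 -1.2 3.6 0 1" --pt "0 -1.2 3.6 0 1" --pt "0 -1.2 3.6 0 1" --pt "0 -0.5 3.6 0 1" --pt "0 0 0 0 1" --pt "0 0 0 0 1"

```text
time_s: 51.95
position: [0.3536, -0.2941, 0.1714]
orientation: [1.211, 1.21, -1.21]
force: [0.4, 0.5, -0.6]
finger_gap: -0.0002
```

Run:
```python
from h import *
c=eyes.camera("top"); rects(c,(0.3,0.75,-0.17,0.45)); print("drawer"); rects(c,(0.43,0.6,-0.42,-0.19),0.0505,0.06,60); save("top3.png",c["img"])
print("dish");rects(c,(0.3,0.75,-0.1,0.2),0.009,0.024,80)
to(0.365,-0.304,0.045,0)
```

```text
c(742,278) size 44x27 yaw_from_y 0.303 z 38 px 167 col [ 63 111 109]
c(555,329) size 131x45 yaw_from_y 0.039 z 42 px 1005 col [139 140 138]
c(453,305) size 132x44 yaw_from_y 0.033 z 42 px 1030 col [141 142 140]
drawer
c(525,-372) size 104x44 yaw_from_y -1.562 z 54 px 562 col [127 129 127]
c(512,-232) size 132x44 yaw_from_y 1.566 z 54 px 945 col [130 132 130]
c(511,-302) size 131x44 yaw_from_y 1.570 z 54 px 925 col [129 131 129]
dish
c(448,-72) size 55x52 yaw_from_y 1.513 z 16 px 429 col [144 124  94]
c(354,105) size 71x69 yaw_from_y 0.781 z 18 px 761 col [148 126  92]
pos [ 0.3539 -0.2935  0.1716] jaw -0.000 toolx [-0.001  0.001 -1.   ] | delta cm [12.66  1.12  1.06] turn -0.000 (alt 3.141) q6 -0.86 t 52.0 F [0.2 0.3 0.8] gap -0.000
  delta after turn [12.66  1.12  1.06]  toolY [ 1. -0. -0.] toolZ [-0. -1. -0.]
```

View pics/top3.png

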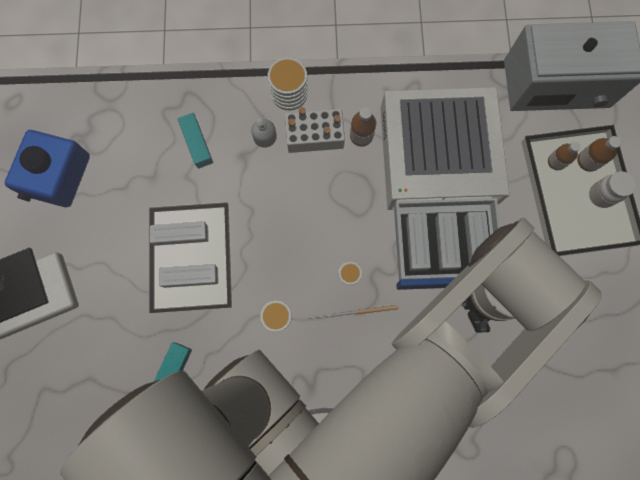

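All five tins are placed. The upper tin in the tray, at (178,232), has shifted 21 mm in y since release but still lies flat at the correct height. I shut the drawer first.

Call:
play_rows --pt "4 0 1 0 1" --pt "4 0 0 0 1" --pt "4 0 0 0 1" --pt "0.6 0 0 0 1" --pt "0 0 0 0 1" --pt "0 1 0 0 1" --pt "0 1 0 0 1" --pt "0 1 0 0 1" --pt "0 1.5 0 0 1" --pt "0 1.5 0 0 1" --pt "0 1.5 0 0 1" --pt "0 1.5 0 0 1" --pt "0 1.5 0 0 1" --pt "0 1.5 0 0 1" --pt "0 1.5 0 0 1" --pt "0 1.5 0 0 1" --pt "0 1.5 0 0 1" --pt "0 1.5 0 0 1" --pt "0 0 0 0 1"

```text
time_s: 53.9
position: [0.5359, -0.3037, 0.046]
orientation: [1.209, 1.209, -1.208]
force: [0.1, 0.3, -0.7]
finger_gap: -0.0001
```

Call:
play_rows --pt "0 1 0 0 1" --pt "0 1 0 0 1" --pt "0 0.5 0 0 1" --pt "0 0.4 0 0 1" --pt "0 0.3 0 0 1" --pt "0 0.2 0 0 1" --pt "0 0 0 0 1"

```text
time_s: 54.6
position: [0.5676, -0.3037, 0.0459]
orientation: [1.209, 1.211, -1.21]
force: [-6.5, 1.7, 1.8]
finger_gap: -0.0001
```

Call:
play_rows --pt "0 0.2 0 0 1" --pt "0 0.1 0 0 1" --pt "0 0 0 0 1"

```text
time_s: 54.9
position: [0.5705, -0.3037, 0.0459]
orientation: [1.209, 1.211, -1.21]
force: [-5.5, 1.5, 1.7]
finger_gap: 0.0001
```

Call:
play_rows --pt "0 -0.5 0 0 1" --pt "0 -2 0 0 1" --pt "0 -3 0 0 1" --pt "0 -3 0 0 1" --pt "-4 -3 0 0 1" --pt "-4 0 0 0 1" --pt "-4 0 0 0 1" --pt "0 0 0 0 1"

```text
time_s: 55.7
position: [0.4573, -0.3053, 0.172]
orientation: [1.208, 1.2, -1.207]
force: [0.1, -0.9, -0.1]
finger_gap: 0.0002
```

Run:
```python
from h import *
c=eyes.camera("top"); rects(c,(0.3,0.75,-0.17,0.45)); 
P,m=look(c,(0.38,0.598,-0.45,-0.15),0.068,0.088)
q=P[m]; print(len(q),np.percentile(q,[1,50,99],axis=0))
to(0.555,0.385,0.15,0.03)
```

```text
c(742,278) size 44x28 yaw_from_y 0.290 z 38 px 167 col [ 62 109 107]
c(555,329) size 131x45 yaw_from_y 0.039 z 42 px 1015 col [138 138 137]
c(453,305) size 131x44 yaw_from_y 0.033 z 42 px 1035 col [140 141 139]
545 [[ 0.57444462 -0.33807325  0.06902733]
 [ 0.581416   -0.25737254  0.07911343]
 [ 0.59090575 -0.17953079  0.08486885]]
pos [ 0.4567 -0.3047  0.169 ] jaw -0.000 toolx [ 0.004 -0.003 -1.   ] | delta cm [  1.7    9.8  -68.98] turn -0.030 (alt 3.111) q6 -0.73 t 55.8 F [ 0.4 -0.1  0. ] gap -0.000
  delta after turn [  1.7   11.88 -68.65]  toolY [1.   0.03 0.  ] toolZ [ 0.03 -1.    0.  ]
```

The drawer front is back at its latched position (0.574–0.591, as at the start). I re-centre the shifted tray tin, since it touches the rim.

Call:
play_rows --pt "0 0.6 -2 -0.037 1" --pt "0 0.7 -3.5 0 -0.4" --pt "0 0.7 -3.5 0 -0.4" --pt "0 0.7 -3.5 0 -0.4" --pt "0 0.7 -3.5 0 -0.4" --pt "0 0.7 -3.5 0 -0.4" --pt "0 0.7 -3.5 0 -0.4" --pt "0 0.7 -3.5 0 -0.4" --pt "0 0.7 -3.5 0 -0.4" --pt "0 0.7 -3.5 0 -0.4" --pt "0 0.7 -3.5 0 -0.4" --pt "0 0.7 -3.5 0 -0.4" --pt "0 0.7 -3.5 0 -0.4" --pt "0 0.7 -3.5 0 -0.4" --pt "0 0.7 -3.5 0 -0.4" --pt "0 0.7 -3.5 0 -0.4" --pt "0 0.7 -3.5 0 -0.4" --pt "0 0.2 -3.5 0 -0.4" --pt "0 0 -1.5 0 -0.4" --pt "0 0 0 0 -0.4"

```text
time_s: 57.75
position: [0.5527, 0.3313, 0.1648]
orientation: [1.179, 1.228, -1.182]
force: [0.1, -0.6, -0.7]
finger_gap: 0.0598
```

Call:
play_rows --pt "4 0 0 0 -0.4" --pt "4 0 0 0 -0.4" --pt "2 0 0 0 -0.4" --pt "0 0 0 0 -0.4" --pt "0 0 0 0 -0.4"

```text
time_s: 58.25
position: [0.5538, 0.3291, 0.0669]
orientation: [1.182, 1.226, -1.182]
force: [0.0, 0.5, -0.2]
finger_gap: 0.0598
```

Run:
```python
from h import *
to(0.555,0.329,0.013,0.037)
```

```text
pos [0.5538 0.3291 0.0669] jaw 0.036 toolx [ 0. -0. -1.] | delta cm [5.39 0.12 0.01] turn -0.001 (alt 3.141) q6 0.38 t 58.2 F [ 0.   0.5 -0.2] gap 0.060
  delta after turn [5.39 0.12 0.01]  toolY [1.   0.04 0.  ] toolZ [ 0.04 -1.    0.  ]
```

Call:
play_rows --pt "2.5 0.1 0 0 -0.4" --pt "2.8 0 0 0 -0.4" --pt "0 0 0 0 -0.4" --pt "0 0 0 0 1" --pt "0 0 0 0 1" --pt "0 0 0 0 1" --pt "0 0 0 0 1" --pt "0 0 0 0 1" --pt "0 0 0 0 1" --pt "-1 0 0 0 1" --pt "0 0 1 0 1" --pt "0 0 1.1 0 1" --pt "0 0 0 0 1" --pt "0.6 0 0 0 1" --pt "0.4 0 0 0 1" --pt "0 0 0 0 1" --pt "0 0 0 0 -0.3" --pt "0 0 0 0 -0.3" --pt "0 0 0 0 -0.3" --pt "0 0 0 0 -0.3" --grip_force 40

```text
time_s: 60.25
position: [0.5551, 0.3089, 0.0129]
orientation: [1.181, 1.227, -1.182]
force: [-0.4, 1.1, -0.0]
finger_gap: 0.0551
```

Call:
play_rows --pt "-2 0 0 0 -0.3" --pt "-4 0 0 0 -0.3" --pt "-4 0 0 0 -0.3" --pt "-4 0 0 0 -0.3" --pt "-4 0 0 0 -0.3" --pt "0 -3 0 0 -0.3" --pt "0 -3 0 0 -0.3" --pt "0 -3 0 0 -0.3" --pt "0 0 0 0 -0.3" --pt "0 0 0 0 -0.3"

```text
time_s: 61.25
position: [0.4652, 0.3057, 0.1936]
orientation: [1.182, 1.226, -1.181]
force: [-0.3, -0.4, 0.6]
finger_gap: 0.0555
```

Run:
```python
from h import *
c=eyes.camera("top"); rects(c,(0.3,0.75,-0.17,0.45)); save("top4.png",c["img"])
P,m=look(c,(0.38,0.598,-0.45,-0.15),0.068,0.088)
q=P[m]; print(len(q),np.percentile(q,[1,50,99],axis=0))
print("dish");rects(c,(0.3,0.75,-0.1,0.2),0.009,0.024,80)
c=eyes.camera("scene"); save("scene4.png",c["img"]); rects(c,(0.3,0.72,-0.17,0.45))
print(bot.sense()["position"],bot.sense()["force"])
```

```text
c(737,279) size 47x25 yaw_from_y 0.000 z 37 px 168 col [ 62 109 108]
c(556,296) size 107x45 yaw_from_y 0.040 z 42 px 775 col [137 138 136]
c(454,272) size 65x45 yaw_from_y 0.043 z 42 px 466 col [138 139 137]
845 [[ 0.5743545  -0.42650791  0.06935519]
 [ 0.58147726 -0.30241567  0.07877944]
 [ 0.59115708 -0.17979651  0.08393183]]
dish
c(448,-72) size 55x52 yaw_from_y 1.524 z 15 px 431 col [144 123  94]
c(354,105) size 71x69 yaw_from_y 0.756 z 18 px 755 col [148 125  91]
c(453,306) size 132x46 yaw_from_y 0.052 z 42 px 1238 col [147 154 155]
c(556,309) size 132x46 yaw_from_y 0.040 z 42 px 1391 col [149 156 156]
[0.46594582 0.30558685 0.19321206] [ 0.27581867  0.6114941  -0.66267532]
```

View pics/scene4.png

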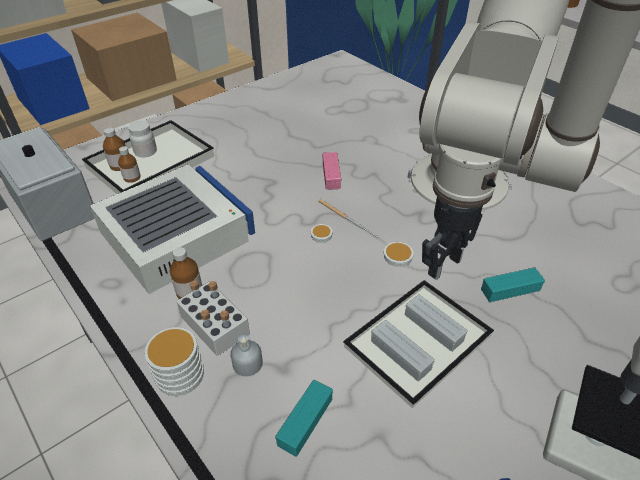

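The scene view shows both empty tins flat in the tray, at (402,348) and (436,320). The drawer is shut at (225,200), nothing else has moved, and the gripper is clear. I hand in.

```bash
python3 -c "
from bench import finish_job; print(finish_job())"
```

```text
the job is handed in; nothing more can be done
None
```

I sorted all five tins and shut the drawer, handing in at about 61 s of the 210 s allowed; the hand-in itself reported no verdict.

- **Weighing:** Three tins read about 6–7 N when lifted (loaded) and two read about 1 N (empty). The force noise was about 1 N, so the light readings are rough, but the gap between the groups is clear.
- **Drawer:** I pressed the front to release the latch and drew the drawer out to about 0.17 m. The three loaded tins went in side by side, level and within about 2 mm of their slots. I then pushed it shut. The front panel is back at its starting position (0.574–0.591 m), which I take as latched; I did not test the latch by pulling.
- **Tray:** Both empty tins lie flat on the tray floor. One was found moved 21 mm to the tray's edge after I had placed it, so I picked it up and re-centred it.
- **Other objects:** The dishes measure exactly where they started. The lamp, bottle, rack and loop look unmoved in the last picture, but I did not measure them. The gripper was clear of everything at the end.

No check failed. In the last top view the arm hid part of the tray tins, so I confirmed those from the scene camera.

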